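Blow out a gas cup and show it to the inspection camera

TASK

Lift the largest of the three pink ceramic gas cups out of the rack, and with its wide open end set centrally on the pad of the blue blow-off valve press it fully down, keeping it down for a full second while the air clears the dust. Then hold the cup up to the inspection camera, centred in front of the lens, its middle level with the red tip of the focus pointer and its wide end squarely facing the lens; finish while still holding it there, steady in the gripper. Leave the two smaller cups standing in the rack and do not touch the camera.

Things in the scene. Friction and masses are not known exactly. Their poses are not given: they have to be found in the camera images.
- big_cup_centre (a point): centre, half-way up, of the largest pink ceramic gas cup: 42 mm tall, 25 mm across its wide lower end, narrower (about 18 mm) in its upper half; hollow, mouth at the wide end; 24 to 42 g. It stands upright on its wide end in one of three seats of the rack; its z axis runs from the wide end to the narrow end (up at the start). The wide end lies 21 mm below this point. The outer two seats are 75 mm from the middle one; the cups' order varies
- mid_cup_centre (a point): centre, half-way up, of the middle-sized pink cup (34 mm tall, 22 mm across), in another seat; to be left alone
- small_cup_centre (a point): centre, half-way up, of the smallest pink cup (30 mm tall, 18 mm across), in another seat; to be left alone
- cup_rack: aluminium rack fixed to the table, a block 60 mm (its x) by 225 mm (its y) by 18 mm high, with three round seats 5 mm deep, 28 mm in diameter, in a row along its y axis at -75, 0 and +75 mm; origin at the centre of its underside. A cup's wide end stands at z = 13 mm, inside its seat
- valve_top (a point): centre of the top face of the blow-off valve's round black rubber pad, 34 mm in diameter, facing up, 50 mm above the table when free; the valve stands fixed on a blue foot 90 mm across with a brass nipple on its side
- valve_pad (a joint): travel of the valve's sprung pad, m: 0 when up, 0.008 when fully down; it needs 4 N to start and 8 N fully down, then meets a hard stop, and springs back when released
- lens (a point): centre of the front glass of the inspection camera, 110 mm above the table, fixed on a stand; the lens looks up and roughly towards the robot, 55 degrees above level. z axis: out of the lens along its line of sight; x axis: upward and away from the robot. White ring light 58 mm across round the glass; grey camera body behind it
- inspect_point (a point): the point, on the lens's line of sight 110 mm from the glass, about 200 mm above the table, where the middle of the cup is to be held; nothing is there. Same axes as the lens: with the wide end squarely facing the lens, the cup's z axis points along this z axis. The red ball at the tip of the thin steel focus pointer stands level with it, 60 mm to its side along x (the side away from the robot)
There are look-alikes about, which are no part of the job. Leave any green or yellow look-alike of the part that bears big_cup_centre alone.

How it is judged (in metres and radians):
On the way:
1. the held cup, its wide end centred on the pad, keeps the valve pad fully down (value of joint valve_pad above 0.007 m and contact force between big_cup and valve_pad above 3 N and contact force between the fingers and big_cup above 1 N and angle between big_cup_centre's own z axis and vertical below 0.25 rad and horizontal distance between big_cup_mouth and valve_top below 0.01 m), for 0.6 s.
At the end, for the whole second after the job is handed in: The fingers hold the largest cup still in the air, centre within 15 mm of the inspection point, axis within 0.2 rad of the line of sight, wide end towards the lens, not touching the camera; the valve pad is up again; the smaller cups stand upright within 15 mm of where they were (distance between big_cup_centre and inspect_point below 0.015 m and angle between the z axis of big_cup_centre and the z axis of inspect_point, either way round below 0.2 rad and z of big_cup_mouth in the frame of lens below 0.107 m and contact force between the fingers and big_cup above 1 N and contact force between big_cup and camera_stand below 0.1 N and height (world z) of big_cup_centre above 0.17 m and linear speed of big_cup below 0.02 m/s and value of joint valve_pad below 0.001 m and distance of each of mid_cup_centre, small_cup_centre from where it was at the start of the episode below 0.015 m and angle between each of mid_cup_centre, small_cup_centre's own z axis and vertical below 0.3 rad); the arm keeps its last pose, push and grip.
It fails at once if the camera or its pointer is touched (contact force between any of the arm, the fingers, big_cup and camera_stand above 1 N).
It fails at once if a smaller cup is taken or knocked out of its seat (distance of any of mid_cup_centre, small_cup_centre from where it was at the start of the episode above 0.02 m).
It also fails if it takes over 54 s, if anything falls off the work surface, if the arm or the gripper's body presses on something with over 40 N, if the wrist force passes 120 N, or if a joint passes its speed limit or range.

ROBOT

A 6-joint arm with a two-finger parallel gripper is mounted at the origin on a cart in front of the work surface, level with it; the furniture and walls round the work are solid. World frame = base frame: x ahead of the robot, y to its left, z up, the work surface at z = 0. Lengths are in mm, angles in rad, forces in N, time in s.
With the tool pointing down it reaches from about 400 to 825 mm from the base axis. Payload 7 kg.
Tool frame: the origin (TCP) lies midway between the tips of the shut fingers; the grasp point (between the pads) lies 19 mm behind it (env.pinch_z is the distance from the TCP to the grasp point, in mm); z points along the fingers, y is the line along which they close (so a half turn about z gives the same grasp; the last joint's range is limited). The gripper opens to 88 mm and grips with 3 to 60 N. Pads are 19 mm wide; open, the fingers measure 130 mm over their backs; the gripper's body (78 mm by 193 mm) begins 47 mm behind the grasp point.
Start: joints at [-0.953, 0.359, 0.012, 0, -1.224, -0.288], TCP at [218.574, -638.608, 188.261] pointing down, gripper open.
Joint ranges: [-3.07, 3.07], [-1.43, 2.12], [-1.02, 1.25], [-3.03, 1.67], [-3.05, -0], [-3.03, 3.03]. Speed limits (rad/s): [2.39, 2.39, 3.01, 3.14, 3.14, 3.14].

INTERFACE

Orientations are given as a 3x3 rotation matrix whose columns are the frame's x, y, z axes.
In Python, from station import env, vision gives the robot as it stands.
- The arm moves only by the shell command python3 -m jog 'ROWS' [FORCE]. ROWS is JSON, a list of rows, each a list of 3 entries, a list of its own where there are three numbers: the shift along the tool's x, y, z in cm, then the turn, a rotation vector about the tool's x, y, z in degrees, then the closure in counts, from 0 (fully open) to 255 (shut). A call has 1 to 5 rows; each row shifts and turns the commanded pose from where the row before left it, along the tool's axes as they then stand; what a row does not reach is not made up. A row lasts 1/8 s, in which the tool goes at most 62.5 mm and 10.7 degrees, less where a joint would pass 70% of its speed; a pose out of reach is approached as far as the arm can. A call with a gripper value outside its range is refused whole. The fingers move at their own pace and stop on an object; FORCE is the grip in N (left out, the last holds). Time passes only in rows, so rows that do not move let the fingers close. It gives the time, the measured TCP pose, the force, the opening and the grip force at its end, in the units of the state.
- env.observe(): the state, without advancing time (a new reading comes with each control period).
- vision.grab_frame(name): name is "scene" or "top" or "wrist"; returns the picture (384x512x3 uint8, red, green, blue); there is no depth.
- vision.camera_params(name): a dict with "intrinsics" (3x3 intrinsics, pixels), "R" (3x3) and "t" (3): a world point X has camera coordinates R X + t; the wrist camera has in their place "tool_from_camera" (4x4, takes a point from camera to tool coordinates, whose origin is the TCP and whose axes are the flange's). Camera axes: x right, y down, z forward; pixel columns grow to the right and rows downward; lengths in mm; the calibration is good to about 2 mm. A picture is of the moment at which its call begins: read the wrist's pose just before it. camera_params takes no time and is no camera call.
- env.hand_in(): hands the job in; it is judged then, once.
Trained networks look in the newest picture that a camera, given by its name, has taken for a name from the list of things; names that differ only in an ending like _2 or _b are one class to them, and where a whole thing is asked for, a point or a joint stands for the part that bears it (a point fixed in the world has none). Each returns a list of dicts, best first, with "confidence" (0 to 1); they miss things now and then, are a little off and sometimes report something else, mostly with a low value. They report only what shows in the picture. A call takes as long as a camera call. They do not tell look-alikes from the thing itself.
- vision.regions_of(thing, camera): "mask" (384x512 bool, what is visible of it) and "location" ([column, row] in pixels, amid what is visible of it).
- vision.place_of(thing, camera): "location" ([column, row] in pixels: a listed point, or the origin of a listed thing).
The state is a dict: "clock": time; "qpos": joint angles; "dq": joint speeds; "joint_efforts": joint torques, N m; "eef_pos": TCP position; "tool_rot": TCP orientation; "wrist_force": force on the tool from outside, world axes, zero at the start; "wrist_torque": the same for the moment, N m; "grip_width": finger opening in mm; "gripper_force": force on a finger pad.
Only numpy, scipy, OpenCV 4.12 (cv2) and the standard library are available. Lean on these libraries where they do the work, as an engineer would, in place of code of your own. Each camera call takes 0.05 s, during which the arm holds its last target. There are 200 camera calls.

## Working session

There is one attempt and no reset: what is moved stays moved. The work goes in short steps, Python scripts to look and compute and a shell command to move; the robot and the scene stay as the last step left them, time stands still between calls to the robot, and variables do not carry over. Pictures are saved under pics/ and viewed, at most 10 in all, crops included, and the job is handed in when it is done.

```bash
mkdir -p pics
cat > h.py <<'E'
import numpy as np,cv2
from station import env,vision
def cam(n):
    p=vision.camera_params(n)
    if n!="wrist": return np.array(p["intrinsics"]),np.array(p["R"]),np.array(p["t"]).ravel()
    s=env.observe();T=np.array(p["tool_from_camera"]);Rt=np.array(s["tool_rot"]);
    Rwc=Rt@T[:3,:3];c=Rt@T[:3,3]+np.array(s["eef_pos"])
    return np.array(p["intrinsics"]),Rwc.T,-Rwc.T@c
def tri(obs):
    A=[]
    for (K,R,t),uv in obs:
        P=K@np.c_[R,t]; A+=[uv[0]*P[2]-P[0],uv[1]*P[2]-P[1]]
    A=np.array(A);X=np.linalg.lstsq(A[:,:3],-A[:,3],rcond=None)[0]
    return X,[np.round(proj(c,X)-uv,1).tolist() for c,uv in obs]
def proj(c,X):
    p=c[0]@(c[1]@np.array(X)+c[2]); return p[:2]/p[2]
def atz(c,uv,z):
    K,R,t=c;d=R.T@np.linalg.solve(K,[uv[0],uv[1],1]);o=-R.T@t
    return o+d*(z-o[2])/d[2]
E
cat > m1.py <<'E'
from h import *
s=env.observe();print(np.round(s["tool_rot"],3).tolist(),s["clock"])
im=[vision.grab_frame(n) for n in("scene","top")]
for n,i in zip(("scene","top"),im): cv2.imwrite(f"pics/{n}.png",i[:,:,::-1])
for th in("big_cup_centre","mid_cup_centre","small_cup_centre","cup_rack","valve_top","lens","inspect_point"):
    r={}
    for n in("scene","top"):
        r[n]=vision.place_of(th,n)
        print(th,n,[(np.round(d["location"],1).tolist(),round(d["confidence"],2)) for d in r[n][:4]])
    for a in r["scene"][:3]:
        for b in r["top"][:3]:
            X,e=tri([(cam("scene"),a["location"]),(cam("top"),b["location"])]); print("  ",np.round(X).tolist(),e)
E
python3 m1.py
```

```text
[[-0.946, -0.324, -0.001], [-0.324, 0.946, 0.001], [0.0, 0.002, -1.0]] 0.0
big_cup_centre scene [([249.5, 322.4], 0.63), ([270.0, 252.5], 0.54), ([166.3, 207.5], 0.54), ([235.4, 238.0], 0.53)]
big_cup_centre top [([191.9, 126.1], 0.57), ([233.3, 192.2], 0.53), ([200.6, 272.8], 0.42), ([249.7, 230.5], 0.38)]
   [711.0, 91.0, -253.0] [[-50.2, -35.9], [23.5, 45.1]]
   [648.0, 15.0, -384.0] [[-13.0, -3.0], [8.1, 7.0]]
   [410.0, 88.0, 2.0] [[-2.3, -0.3], [1.4, 1.0]]
   [647.0, 48.0, 45.0] [[-55.0, -33.0], [29.9, 45.5]]
   [583.0, -8.0, -15.0] [[-18.8, -4.6], [12.1, 10.8]]
   [407.0, 59.0, 193.0] [[-8.6, -1.3], [5.2, 4.0]]
   [764.0, 127.0, 19.0] [[-0.5, -0.1], [0.4, 0.2]]
   [603.0, 82.0, 142.0] [[38.3, -2.7], [-31.4, -10.4]]
   [435.0, 119.0, 301.0] [[48.8, -2.6], [-36.0, -12.4]]
mid_cup_centre scene [([340.4, 248.2], 0.65)]
mid_cup_centre top [([310.9, 252.6], 0.48)]
   [467.0, -164.0, 18.0] [[0.4, 0.0], [-0.3, -0.2]]
small_cup_centre scene [([303.8, 251.4], 0.49)]
small_cup_centre top [([278.8, 241.9], 0.6), ([192.1, 230.1], 0.26)]
   [489.0, -88.0, 26.0] [[1.0, 0.1], [-0.7, -0.5]]
   [445.0, 41.0, 183.0] [[-43.6, -14.9], [24.1, 27.5]]
cup_rack scene [([305.0, 259.7], 0.71), ([271.2, 255.2], 0.18)]
cup_rack top [([278.9, 240.3], 0.59)]
   [494.0, -92.0, -8.0] [[-0.5, -0.0], [0.3, 0.3]]
   [509.0, -61.0, 8.0] [[17.5, -0.1], [-12.4, -7.1]]
valve_top scene [([215.1, 279.1], 0.78), ([305.1, 250.0], 0.3)]
valve_top top [([195.4, 231.1], 0.72)]
   [509.0, 107.0, 29.0] [[1.1, 0.1], [-0.8, -0.5]]
   [445.0, 36.0, 182.0] [[-42.2, -14.1], [23.5, 26.5]]
lens scene [([256.7, 167.4], 0.59)]
lens top [([275.1, 151.0], 0.88)]
   [679.0, -73.0, 124.0] [[-0.3, -0.0], [0.2, 0.2]]
inspect_point scene [([216.7, 279.6], 0.31)]
inspect_point top [([282.0, 164.3], 0.83), ([276.2, 152.7], 0.45)]
   [797.0, -59.0, -412.0] [[20.9, -1.4], [-16.9, -6.9]]
   [851.0, -58.0, -481.0] [[14.5, -0.2], [-11.5, -5.4]]
```

```bash
python3 -c "
import cv2,numpy as np
a=cv2.imread('pics/scene.png');b=cv2.imread('pics/top.png')
cv2.imwrite('pics/both.png',cv2.resize(np.vstack([a,b]),(400*1,600)) ) "; python3 -m jog --help | head -20
```

```text
invalid input: not JSON, or not a number
```

View pics/scene.png

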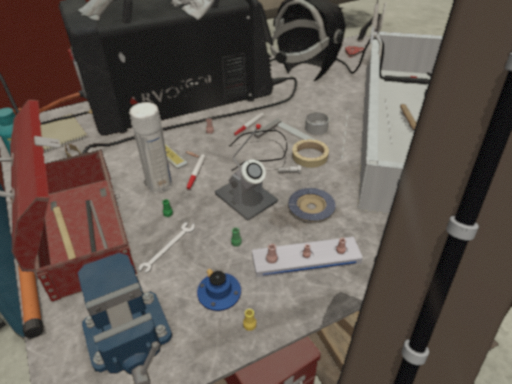

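View pics/top.png

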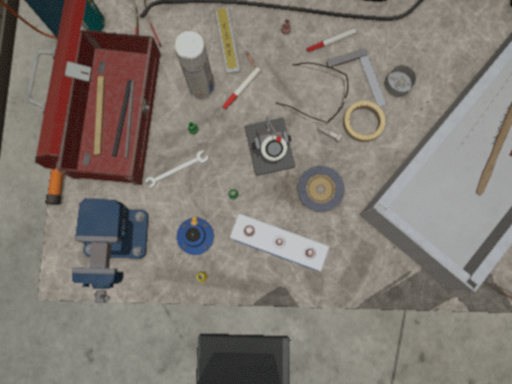

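The scene view shows the big cup at about (271,254), left end of the rack, the valve pad at (216,278) and the lens at (254,171). In the top view they are at (249,230), (194,235) and (273,148). Green and yellow cups are lying about.

```bash
cat > m2.py <<'E'
from h import *
a=cv2.imread('pics/scene.png');b=cv2.imread('pics/top.png')
c=lambda i,x,y:cv2.resize(i[y:y+75,x:x+75],(400,400),interpolation=cv2.INTER_CUBIC)
cv2.imwrite('pics/crop.png',np.hstack([c(a,212,145),c(b,238,108)]))
S,T=cam("scene"),cam("top")
def f(n,s,t,z):
    X,e=tri([(S,s),(T,t)]);print(n,np.round(X),e,np.round(atz(S,s,z)),np.round(atz(T,t,z)))
f("big",(270.5,252.5),(249.7,230.5),34)
f("small",(303.8,251.4),(278.8,241.9),28)
f("mid",(340.4,248.2),(310.9,252.6),30)
f("rack",(305,259.7),(278.9,240.3),9)
f("valve",(215.1,279.1),(195.4,231.1),50)
f("lens",(256.7,167.4),(275.1,151),110)
print("camera centres",-S[1].T@S[2],-T[1].T@T[2])
E
python3 m2.py
```

```text
big [513. -20.  35.] [[0.8, 0.1], [-0.5, -0.4]] [515. -19.  34.] [512. -21.  34.]
small [489. -88.  26.] [[1.0, 0.1], [-0.7, -0.5]] [489. -85.  28.] [488. -89.  28.]
mid [ 467. -164.   18.] [[0.4, 0.0], [-0.3, -0.2]] [ 459. -156.   30.] [ 466. -163.   30.]
rack [494. -92.  -8.] [[-0.5, -0.0], [0.3, 0.3]] [482. -84.   9.] [493. -90.   9.]
valve [509. 107.  29.] [[1.1, 0.1], [-0.8, -0.5]] [495. 114.  50.] [506. 102.  50.]
lens [679. -73. 124.] [[-0.3, -0.0], [0.2, 0.2]] [694. -82. 110.] [683. -73. 110.]
camera centres [-6.95908257e-01  2.73479934e+02  7.37381753e+02] [ 424.1329513   -36.48430228 1096.97601847]
```

View pics/crop.png

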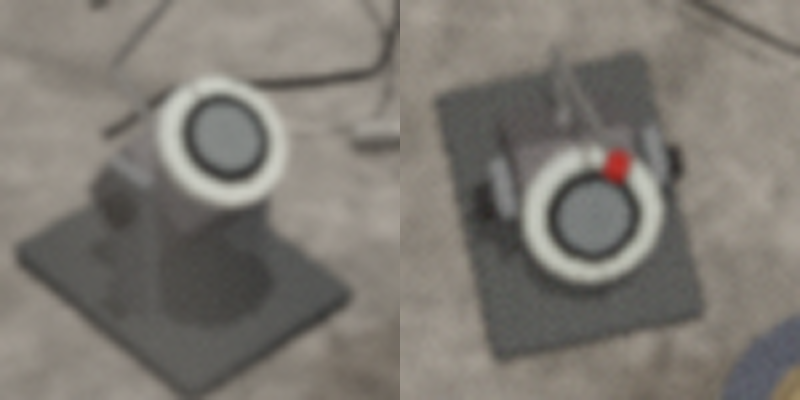

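```bash
cat > m3.py <<'E'
from h import *
S,T=cam("scene"),cam("top")
L,e=tri([(S,(254.4,170.9)),(T,(274.6,148.3))]);print("lens",L,e)
L=(atz(S,(254.4,170.9),110)+atz(T,(274.6,148.3),110))/2;print(L)
cr=[atz(T,(238+u*.1875,108+v*.1875),5) for u,v in((38,98),(240,50),(304,313),(97,358))]
print(np.round(cr))
d=(cr[3]-cr[0]+cr[2]-cr[1])[:2];d/=np.linalg.norm(d);print("dir",d,np.degrees(np.arctan2(*d[::-1])))
z=np.r_[d*np.cos(np.radians(55)),np.sin(np.radians(55))];x=np.r_[-d*np.sin(np.radians(55)),np.cos(np.radians(55))]
I=L+110*z;B=I+60*x;print("insp",I,"ball",B,"scene px",proj(S,B),"top px",proj(T,B),"obs 278.7,138.9", atz(T,(278.7,138.9),B[2]))
a=cv2.imread('pics/scene.png').astype(int);u,v=proj(S,B).astype(int)
m=(a[:,:,2]>1.8*a[:,:,1])&(a[:,:,2]>100);ys,xs=np.nonzero(m[v-25:v+25,u-25:u+25]);print(sorted(zip((xs+u-25).tolist(),(ys+v-25).tolist())))
s=np.array([[515,-19],[489,-86],[462,-160]]);print(np.polyfit(s[:,1],s[:,0],1))
E
python3 m3.py
```

```text
lens [690.07656479 -72.62415647 106.3542644 ] [[-0.3, -0.0], [0.2, 0.2]]
[687.53936463 -71.56459021 110.        ]
[[ 772.   -2.    5.]
 [ 797.  -95.    5.]
 [ 673. -126.    5.]
 [ 649.  -32.    5.]]
dir [-0.96977395 -0.24400509] -165.87695499756373
insp [626.353021   -86.95970262 200.10672487] ball [674.01655992 -74.96706674 234.52131105] scene px [257.70445962 126.66951228] top px [278.65083846 139.41596142] obs 278.7,138.9 [675.05730253 -75.04297691 234.52131105]
[(235, 133), (235, 134), (236, 132), (236, 133), (237, 131), (237, 132), (237, 133), (238, 130), (238, 131), (238, 132), (239, 129), (239, 130), (239, 131), (239, 132), (240, 129), (240, 130), (240, 131), (241, 128), (241, 129), (241, 130), (241, 131), (242, 127), (242, 128), (242, 129), (242, 130), (243, 126), (243, 127), (243, 128), (243, 129), (244, 127), (244, 128), (244, 129), (256, 125), (256, 126), (257, 125), (257, 126), (257, 127), (257, 128), (258, 124), (258, 125), (258, 126), (258, 127), (258, 128), (259, 125), (259, 126), (259, 127)]
[3.75695236e-01 5.21853079e+02]
```

The ball predicted from the lens position and yaw matches both pictures, so the inspection point is about (627,-87,200). I'm moving to above the rack.

```bash
python3 -m jog '[[[-3.3,3.7,-0.2],[0,0,0],0],[[-3.3,3.7,-0.2],[0,0,0],0],[[-3.3,3.7,-0.2],[0,0,0],0],[[-3.3,3.7,-0.2],[0,0,0],0],[[-3.3,3.7,-0.2],[0,0,0],0]]' 25
python3 -m jog '[[[-3.3,3.7,-0.2],[0,0,0],0],[[-3.3,3.7,-0.2],[0,0,0],0],[[-3.3,3.7,-0.2],[0,0,0],0],[[-3.3,3.7,-0.2],[0,0,0],0],[[-3.3,3.7,-0.2],[0,0,0],0]]'
python3 -m jog '[[[-3.3,3.7,-0.2],[0,0,0],0],[[-3.3,3.7,-0.2],[0,0,0],0],[[-3.3,3.7,-0.2],[0,0,0],0],[[0,0,0],[0,0,0],0],[[0,0,0],[0,0,0],0]]'
cat > m4.py <<'E'
import sys
from h import *
im=vision.grab_frame("wrist");cv2.imwrite(sys.argv[1],im[:,:,::-1]);W=cam("wrist")
print(np.round(env.observe()["eef_pos"],1),np.round(env.observe()["tool_rot"],3).tolist(),"camera at",-W[1].T@W[2])
for th,z in(("big_cup_centre",34),("mid_cup_centre",30),("small_cup_centre",28),("cup_rack",0),("valve_top",50)):
    print(th,[(np.round(d["location"],1).tolist(),round(d["confidence"],2),np.round(atz(W,d["location"],z),1).tolist()) for d in vision.place_of(th,"wrist")[:3]])
E
python3 m4.py pics/w1.png
```

```text
clock: 1.42
eef_pos: [315.2, -408.8, 198.6]
tool_rot: [[-0.946, -0.324, 0.001], [-0.324, 0.946, -0.0], [-0.0, -0.001, -1.0]]
wrist_force: [0.9, -0.2, -0.1]
grip_width: 87.7
gripper_force: 0.0
clock: 2.05
eef_pos: [411.5, -180.1, 208.8]
tool_rot: [[-0.946, -0.324, 0.001], [-0.324, 0.946, -0.0], [-0.001, -0.0, -1.0]]
wrist_force: [0.8, -0.7, -0.1]
grip_width: 88.0
gripper_force: 0.0
clock: 2.68
eef_pos: [468.4, -44.6, 214.2]
tool_rot: [[-0.946, -0.325, -0.0], [-0.325, 0.946, -0.0], [0.0, 0.0, -1.0]]
wrist_force: [-0.6, 0.1, 0.4]
grip_width: 87.6
gripper_force: 0.0
[468.3 -45.  214.2] [[-0.946, -0.324, -0.0], [-0.324, 0.946, -0.0], [0.0, 0.0, -1.0]] camera at [400.02371169 -69.78442774 410.54064168]
big_cup_centre [([261.5, 200.5], 0.75, [515.3, -24.8, 34.0]), ([361.2, 155.3], 0.61, [409.3, 83.5, 34.0]), ([175.2, 135.1], 0.47, [465.4, -164.9, 34.0])]
mid_cup_centre [([264.9, 199.0], 0.66, [512.8, -20.4, 30.0]), ([175.4, 133.8], 0.48, [464.3, -166.1, 30.0])]
small_cup_centre [([220.9, 168.1], 0.57, [490.2, -94.1, 28.0])]
cup_rack [([224.0, 165.7], 0.89, [491.7, -92.5, 0.0])]
valve_top []
```

View pics/w1.png

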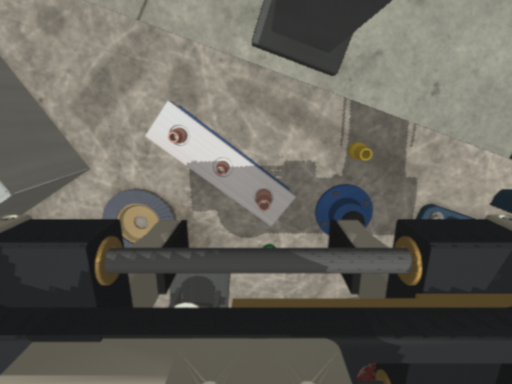

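The wrist view shows the three cups at (264,200), (222,168) and (177,135), with the valve foot at (344,210). I'll check which outer cup is the biggest by measuring their areas.

```bash
cat > m5.py <<'E'
from h import *
for n,ce in(("scene",[(271,253),(304,251),(340,248)]),("wrist",[(264,200),(222,168),(177,135)]),("top",[(250,230),(279,242),(310,252)])):
    im=cv2.imread(f"pics/{'w1' if n=='wrist' else n}.png").astype(float)
    m=((im[:,:,2]>1.25*im[:,:,1])).astype(np.uint8)
    k,l,st,c=cv2.connectedComponentsWithStats(m)
    for u,v in ce:
        print(n,(u,v),[(st[i].tolist(),np.round(c[i],1).tolist()) for i in range(1,k) if abs(c[i][0]-u)<10 and abs(c[i][1]-v)<12 and st[i][4]>5])
vision.grab_frame("wrist")
W,T,S=cam("wrist"),cam("top"),cam("scene")
for c in ((515,-22),(465,-164)):
  for h in(42,34): print(c,h,[np.round(proj(S,(*c,z)),1).tolist() for z in(18,13+h)],[np.round(proj(W,(*c,z)),1).tolist() for z in(18,13+h)])
E
python3 m5.py
```

```text
scene (271, 253) [([270, 245, 5, 4, 9], [272.0, 246.4]), ([268, 251, 9, 11, 66], [272.0, 255.8])]
scene (304, 251) [([304, 246, 6, 11, 50], [306.4, 251.7])]
scene (340, 248) [([337, 239, 8, 14, 71], [340.7, 246.8])]
wrist (264, 200) [([256, 190, 15, 20, 221], [263.3, 199.0])]
wrist (222, 168) [([217, 162, 11, 13, 93], [221.9, 167.3])]
wrist (177, 135) [([169, 129, 17, 13, 161], [177.5, 135.3])]
top (250, 230) []
top (279, 242) []
top (310, 252) []
(515, -22) 42 [[271.5, 256.9], [271.7, 245.3]] [[263.4, 197.4], [263.9, 205.6]]
(515, -22) 34 [[271.5, 256.9], [271.7, 247.8]] [[263.4, 197.4], [263.8, 203.7]]
(465, -164) 42 [[341.1, 248.7], [343.2, 237.0]] [[179.4, 134.1], [171.4, 136.4]]
(465, -164) 34 [[341.1, 248.7], [342.7, 239.6]] [[179.4, 134.1], [173.3, 135.9]]
```

The cup nearest the valve is the biggest (221 px against 161 px, and 17 px tall against 14), at about (515,-22). I'm going down onto it.

```bash
python3 -m jog '[[[-2.6,0.3,4],[0,0,0],110],[[-2.6,0.3,4],[0,0,0],110],[[0,0,4],[0,0,0],110],[[0,0,0],[0,0,0],110],[[0,0,0],[0,0,0],110]]' 25
python3 -m jog '[[[0,0,2],[0,0,0],110],[[0,0,2],[0,0,0],110],[[0,0,2],[0,0,0],110],[[0,0,1],[0,0,0],110],[[0,0,0],[0,0,0],110]]'
cat > m6.py <<'E'
import sys
from h import *
im=vision.grab_frame("scene");cv2.imwrite(sys.argv[1],cv2.resize(im[190:310,180:340,::-1],(800,600),interpolation=cv2.INTER_CUBIC))
s=env.observe();print(np.round(s["eef_pos"],1),s["wrist_force"],s["grip_width"])
E
python3 m6.py pics/g1.png
```

```text
clock: 3.65
eef_pos: [516.7, -22.3, 95.7]
tool_rot: [[-0.946, -0.324, 0.001], [-0.324, 0.946, -0.0], [-0.001, -0.001, -1.0]]
wrist_force: [0.2, 0.7, 0.2]
grip_width: 50.7
gripper_force: 0.0
clock: 4.28
eef_pos: [516.4, -22.0, 25.1]
tool_rot: [[-0.946, -0.324, 0.001], [-0.324, 0.946, 0.0], [-0.001, -0.0, -1.0]]
wrist_force: [0.2, -0.5, 0.5]
grip_width: 49.8
gripper_force: 0.0
[516.7 -22.   25.4] [ 0.09916716  0.86738304 -0.26735501] 49.97073282242018
```

View pics/g1.png

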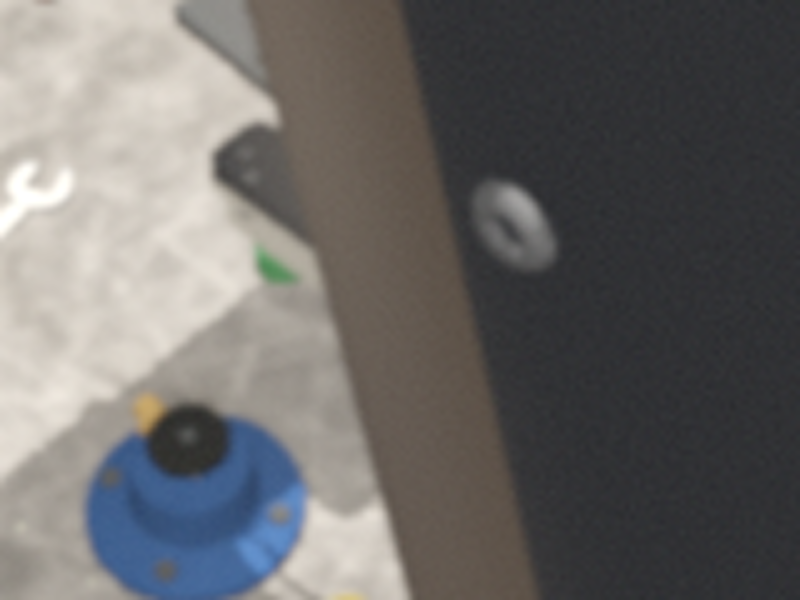

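The arm hides the cup. The valve pad shows clearly at crop (187,437), which is scene pixel (217.4,277.4). I'm closing the gripper and measuring the valve from this.

```bash
python3 -m jog '[[[0,0,0.3],[0,0,0],160],[[0,0,0],[0,0,0],255],[[0,0,0],[0,0,0],255],[[0,0,0],[0,0,0],255],[[0,0,0],[0,0,0],255]]' 25
python3 -m jog '[[[0,0,0],[0,0,0],255],[[0,0,-1],[0,0,0],255],[[0,0,-3],[0,0,0],255],[[0,0,-4],[0,0,0],255],[[0,0,0],[0,0,0],255]]'
cat > m7.py <<'E'
from h import *
S,T=cam("scene"),cam("top")
t=cv2.imread("pics/top.png")[212:262,170:220].astype(float)
m=(t.max(2)<60).astype(np.uint8);k,l,st,c=cv2.connectedComponentsWithStats(m)
for i in range(1,k):
    if st[i][4]>20: print(st[i],c[i]+[170,212],atz(T,c[i]+[170,212],50))
b=((t[:,:,0]>1.5*t[:,:,2])).astype(np.uint8);b=cv2.fillPoly(b*0,[cv2.convexHull(cv2.findNonZero(b))],1);q=cv2.moments(b,True);q=np.array([q["m10"]/q["m00"]+170,q["m01"]/q["m00"]+212]);print("foot",q,atz(T,q,8))
print("scene",atz(S,(217.4,277.4),50)); X=atz(S,(217.4,277.4),50);print(proj(T,X))
print(tri([(S,(217.4,277.4)),(T,(193.5,234.5))]))
E
python3 m7.py; python3 m6.py pics/g2.png
```

```text
clock: 4.95
eef_pos: [515.9, -22.1, 21.3]
tool_rot: [[-0.946, -0.324, 0.0], [-0.324, 0.946, 0.0], [-0.0, 0.0, -1.0]]
wrist_force: [0.7, -0.0, -0.3]
grip_width: 5.6
gripper_force: 0.0
clock: 5.58
eef_pos: [518.4, -21.6, 105.1]
tool_rot: [[-0.946, -0.324, 0.007], [-0.324, 0.946, 0.001], [-0.007, -0.001, -1.0]]
wrist_force: [-0.2, -0.1, 0.1]
grip_width: 0.3
gripper_force: 0.0
[ 16  17  13  12 110] [192.48181818 234.32727273] [498.49218487 108.67856775  50.        ]
foot [194.6577693  235.94661582] [497.79818072 109.15586965   8.        ]
scene [496.66578723 108.15209835  50.        ]
[192.67161324 235.13747083]
(array([498.57432442, 107.08538395,  47.00153655]), [[0.2, 0.0], [-0.1, -0.1]])
[517.1 -21.7 103.3] [-0.08592422  0.1629269  -0.59455659] 0.26117705260481516
```

The gripper shut on nothing, so I'll look.

```bash
python3 -m jog '[[[2.5,0,-5],[0,0,0],0],[[2.5,0,-5],[0,0,0],0],[[0,0,0],[0,0,0],0],[[0,0,0],[0,0,0],0]]'; python3 m4.py pics/w2.png; python3 -c "
from h import *
for n in ('scene','top'):
    im=vision.grab_frame(n);cv2.imwrite(f'pics/{n}2.png',im[:,:,::-1])
    print(n,[(np.round(d['location'],1).tolist(),round(d['confidence'],2)) for d in vision.place_of('big_cup_centre',n)[:5]])"
python3 -c "
import cv2,numpy as np
r=lambda i,x,y,w,h:cv2.resize(i[y:y+h,x:x+w],(400,300),interpolation=cv2.INTER_CUBIC)
a=cv2.imread('pics/scene2.png');b=cv2.imread('pics/top2.png');c=cv2.imread('pics/w2.png')
cv2.imwrite('pics/mix.png',np.vstack([np.hstack([r(a,200,180,160,120),r(b,180,190,160,120)]),np.hstack([r(c,0,0,512,384),r(c,150,100,160,120)])]))"
```

```text
clock: 6.12
eef_pos: [468.1, -38.2, 200.7]
tool_rot: [[-0.946, -0.324, -0.001], [-0.324, 0.946, 0.0], [0.0, 0.001, -1.0]]
wrist_force: [-0.4, 0.2, -0.3]
grip_width: 34.5
gripper_force: 0.0
[467.9 -38.3 200.1] [[-0.946, -0.324, -0.002], [-0.324, 0.946, -0.0], [0.002, 0.0, -1.0]] camera at [399.97277588 -63.01981175 396.52748961]
big_cup_centre [([360.4, 150.9], 0.9, [403.3, 81.0, 34.0]), ([260.2, 200.7], 0.84, [511.1, -21.4, 34.0])]
mid_cup_centre [([166.9, 134.9], 0.54, [466.2, -166.0, 30.0])]
small_cup_centre [([215.6, 169.3], 0.54, [490.1, -92.8, 28.0])]
cup_rack [([218.2, 164.3], 0.77, [488.6, -93.6, 0.0])]
valve_top [([355.1, 223.5], 0.43, [495.4, 109.1, 50.0])]
scene [([168.5, 204.9], 0.68), ([269.8, 253.6], 0.62), ([249.5, 321.9], 0.56), ([234.5, 236.5], 0.5)]
top [([193.4, 127.4], 0.48)]
```

View pics/mix.png

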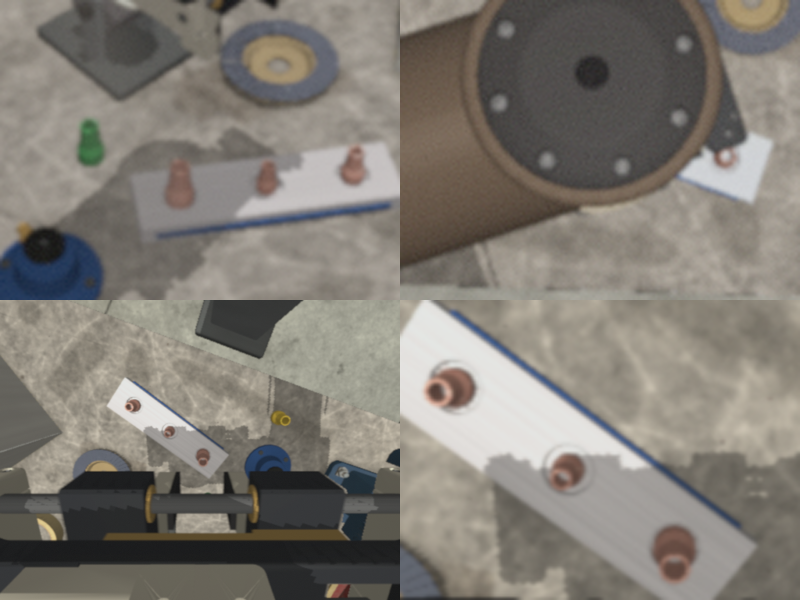

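The cup still stands untouched at scene (272,254) and wrist (260,200), yet the gripper closed there without resistance. I'll check where the fingertips really appear compared with the projected TCP.

```bash
python3 -m jog '[[[0,0,4],[0,0,0],130],[[0,0,0],[0,0,0],130],[[0,0,0],[0,0,0],130]]'
cat > m8.py <<'E'
from h import *
s=env.observe();p=np.array(s["eef_pos"]);R=np.array(s["tool_rot"]);w=s["grip_width"]/2
print(p,w,s["qpos"])
o=[]
for n in("scene","wrist"):
    im=vision.grab_frame(n)[:,:,::-1].copy();c=cam(n)
    for d,col in(((0,0,0),(0,0,255)),((0,w,0),(0,255,0)),((0,-w,0),(0,255,0)),((0,0,-19),(255,0,255)),((-30,0,0),(255,255,0))):
        uv=proj(c,p+R@np.array(d,float));cv2.drawMarker(im,tuple(int(round(x)) for x in uv),col,cv2.MARKER_CROSS,9,1)
        if d==(0,0,0): q=uv;print(n,uv)
    o.append(im)
cx,cy=(int(np.clip(q0,l,h)) for q0,l,h in zip(proj(cam("scene"),p),(100,75),(412,309)))
a=cv2.resize(o[0][cy-75:cy+75,cx-100:cx+100],(400,300));b=cv2.resize(o[1],(400,300))
cv2.imwrite("pics/mk.png",cv2.resize(np.hstack([a,b]),(800,300)))
E
python3 m8.py
```

```text
clock: 7.0
eef_pos: [469.3, -38.4, 162.3]
tool_rot: [[-0.946, -0.324, 0.001], [-0.324, 0.946, -0.0], [-0.001, -0.001, -1.0]]
wrist_force: [0.4, -0.6, 0.1]
grip_width: 55.8
gripper_force: 0.0
[469.26863761 -38.35204536 162.34166274] 27.89979960138445 [ 3.38651426e-01  3.70615271e-02 -4.60894805e-01  7.44133109e-04
 -1.07232427e+00 -1.57964874e+00]
scene [292.39294325 220.00794273]
wrist [259.46841837 210.20254502]
```

View pics/mk.png

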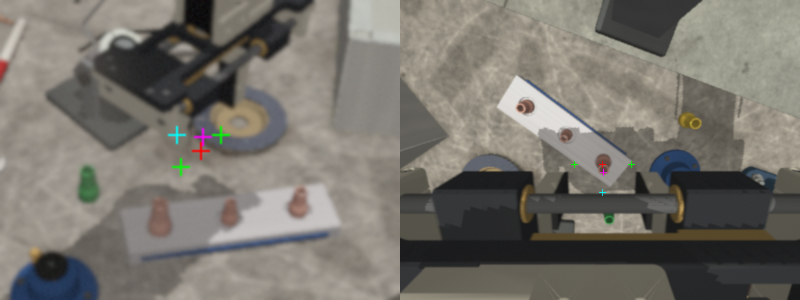

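```bash
cat > m9.py <<'E'
from h import *
import sys
s=env.observe();p=np.array(s["eef_pos"]);R=np.array(s["tool_rot"]);w=s["grip_width"]/2
print(p,w)
o=[]
for n,(x,y,W,H) in(("scene",(220,140,160,120)),("wrist",(130,150,260,195))):
    im=vision.grab_frame(n)[:,:,::-1];c=cam(n);a=cv2.resize(im[y:y+H,x:x+W],(400,300),interpolation=cv2.INTER_CUBIC);f=400/W
    for d,col in(((0,0,0),(0,0,255)),((0,w,0),(0,255,0)),((0,-w,0),(0,255,0)),((0,w,-66),(255,0,255)),((0,-w,-66),(255,0,255))):
        u,v=(proj(c,p+R@np.array(d,float))-[x,y])*f;cv2.drawMarker(a,(int(u),int(v)),col,cv2.MARKER_CROSS,9,1)
    o.append(a)
np.save(sys.argv[1],np.hstack(o))
E
python3 m9.py /tmp/a.npy; python3 -m jog '[[[0,0,0],[0,0,0],255],[[0,0,0],[0,0,0],255],[[0,0,0],[0,0,0],255],[[0,0,0],[0,0,0],255],[[0,0,0],[0,0,0],255]]' |grep -E "clock|width"; python3 -m jog '[[[0,0,0],[0,0,0],255],[[0,0,0],[0,0,0],255],[[0,0,0],[0,0,0],255],[[0,0,0],[0,0,0],255]]' |grep -E "clock|width";python3 m9.py /tmp/b.npy;python3 -c "
import numpy as np,cv2;cv2.imwrite('pics/ab.png',np.vstack([np.load('/tmp/a.npy'),np.load('/tmp/b.npy')]))"
```

```text
[469.56028805 -38.1631271  162.6654598 ] 23.879060079858576
clock: 7.82
grip_width: 1.9
clock: 8.32
grip_width: 0.6
[468.63934886 -38.25944231 161.23986039] 0.29096445525979836
```

View pics/ab.png

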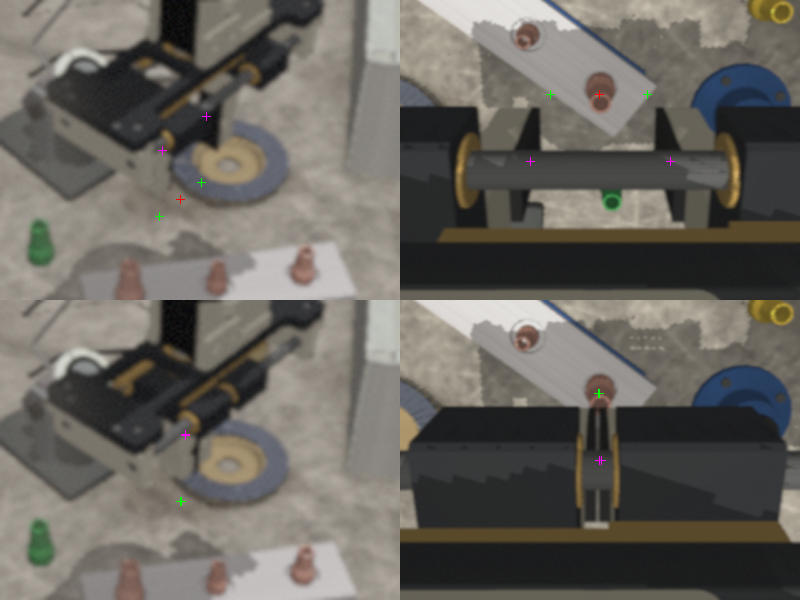

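The reported TCP is about 40 mm below the visible fingertips: the gap between the fingers in the wrist view puts them 37–46 mm above it. So the fingers closed just above the cup top at z = 55. With the TCP at z = 0 the tips are at least at 34 mm, which is safe. I'm retrying there.

```bash
python3 -m jog '[[[-2.5,0,3],[0,0,0],110],[[-2.4,0,3],[0,0,0],110],[[0,0,3],[0,0,0],110],[[0,0,0],[0,0,0],110],[[0,0,0],[0,0,0],110]]' 25
python3 -m jog '[[[0,0,2],[0,0,0],110],[[0,0,2],[0,0,0],110],[[0,0,2],[0,0,0],110],[[0,0,1],[0,0,0],110],[[0,0,0],[0,0,0],110]]'
```

```text
clock: 9.05
eef_pos: [515.5, -22.4, 72.3]
tool_rot: [[-0.946, -0.324, 0.001], [-0.324, 0.946, -0.0], [-0.001, -0.0, -1.0]]
wrist_force: [0.0, -0.0, 0.4]
grip_width: 44.8
gripper_force: 0.0
clock: 9.68
eef_pos: [515.3, -22.4, 1.8]
tool_rot: [[-0.946, -0.324, 0.0], [-0.324, 0.946, -0.0], [-0.0, -0.0, -1.0]]
wrist_force: [0.1, 0.3, -0.2]
grip_width: 50.0
gripper_force: 0.0
```

```bash
python3 -m jog '[[[0,0,0.1],[0,0,0],255],[[0,0,0],[0,0,0],255],[[0,0,0],[0,0,0],255],[[0,0,0],[0,0,0],255],[[0,0,0],[0,0,0],255]]' 25
```

```text
clock: 10.3
eef_pos: [515.2, -22.2, 0.5]
tool_rot: [[-0.946, -0.324, 0.0], [-0.324, 0.946, 0.0], [-0.0, 0.0, -1.0]]
wrist_force: [-0.8, 1.4, 1.4]
grip_width: 18.4
gripper_force: 24.9
```

It's gripped, at 18.4 mm with 25 N. I'm lifting it and carrying it above the valve.

```bash
python3 -m jog '[[[0,0,-1],[0,0,0],255],[[0,0,-3],[0,0,0],255],[[0,0,-3],[0,0,0],255],[[0,0,-2],[0,0,0],255],[[-0.5,2.5,0],[0,0,0],255]]' 40
python3 -m jog '[[[-0.6,3,0],[0,0,0],255],[[-0.6,3,0],[0,0,0],255],[[-0.5,2.5,0],[0,0,0],255],[[-0.4,1.9,1],[0,0,0],255],[[0,0,0],[0,0,0],255]]'
cat > m10.py <<'E'
from h import *
s=env.observe();p=np.array(s["eef_pos"]);print(p,s["gripper_force"],s["grip_width"])
S=cam("scene");im=vision.grab_frame("scene");cv2.imwrite("pics/v.png",cv2.resize(im[200:320,140:300,::-1],(800,600),interpolation=cv2.INTER_CUBIC))
for h in(13,34,55): print(h,proj(S,p+[0,0,h]))
print("pad",proj(S,(497.5,108.5,50)))
m=im.astype(float);m=((m[:,:,0]>1.25*m[:,:,1])).astype(np.uint8);m[:,300:]=0;k,l,st,c=cv2.connectedComponentsWithStats(m)
for i in range(1,k):
    if st[i][4]>20 and np.hypot(*(c[i]-proj(S,p+[0,0,34])))<25: print(st[i],c[i])
print([(np.round(d["location"],1).tolist(),round(d["confidence"],2)) for d in vision.place_of("big_cup_centre","scene")[:5]])
E
python3 m10.py
```

```text
clock: 10.92
eef_pos: [512.9, 2.5, 92.7]
tool_rot: [[-0.947, -0.322, 0.004], [-0.322, 0.947, 0.001], [-0.004, -0.0, -1.0]]
wrist_force: [0.2, 0.6, -0.6]
grip_width: 18.0
gripper_force: 39.6
clock: 11.55
eef_pos: [497.1, 108.6, 79.4]
tool_rot: [[-0.946, -0.325, -0.001], [-0.325, 0.946, -0.001], [0.001, -0.0, -1.0]]
wrist_force: [-0.1, 0.1, -1.5]
grip_width: 18.2
gripper_force: 39.6
[497.09533239 108.64819169  79.40953645] 39.56133949010109 18.158577560541396
13 [215.44800125 263.42112283]
34 [214.59980278 256.16839745]
55 [213.72159993 248.6591124 ]
pad [217.06153134 277.15771731]
[210 247  12  23 171] [216.20467836 258.52631579]
[([247.0, 322.5], 0.73), ([237.1, 236.0], 0.55), ([166.2, 208.4], 0.5), ([214.9, 255.2], 0.46)]
```

View pics/v.png

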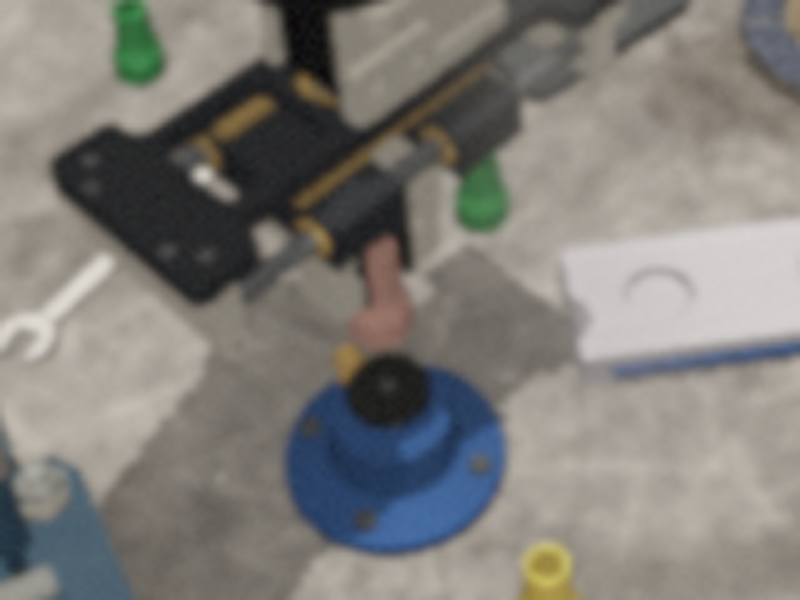

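The cup hangs upright in the fingers with its mouth near (216,266), above the pad at (217,278), so it's aligned to within about 2 mm. I'm pressing down.

```bash
python3 -m jog '[[[0,0,1.5],[0,0,0],255],[[0,0,1.5],[0,0,0],255],[[0,0,0.7],[0,0,0],255],[[0,0,0.4],[0,0,0],255],[[0,0,0.1],[0,0,0],255]]'
python3 -m jog '[[[0,0,0.2],[0,0,0],255],[[0,0,0.2],[0,0,0],255],[[0,0,0.2],[0,0,0],255],[[0,0,0.1],[0,0,0],255],[[0,0,0],[0,0,0],255]]'
```

```text
clock: 12.28
eef_pos: [497.8, 108.0, 38.0]
tool_rot: [[-0.946, -0.324, -0.0], [-0.324, 0.946, -0.0], [0.0, -0.0, -1.0]]
wrist_force: [0.1, 0.3, -0.0]
grip_width: 18.0
gripper_force: 39.6
clock: 12.9
eef_pos: [498.3, 108.3, 31.7]
tool_rot: [[-0.946, -0.324, 0.001], [-0.324, 0.946, 0.0], [-0.001, 0.0, -1.0]]
wrist_force: [-1.1, -0.5, 6.3]
grip_width: 18.0
gripper_force: 40.0
```

```bash
python3 -m jog '[[[0,0,0.2],[0,0,0],255],[[0,0,0.1],[0,0,0],255],[[0,0,0.1],[0,0,0],255],[[0,0,0],[0,0,0],255],[[0,0,0],[0,0,0],255]]'
```

```text
clock: 13.52
eef_pos: [498.9, 108.5, 29.1]
tool_rot: [[-0.946, -0.325, 0.002], [-0.325, 0.946, 0.001], [-0.003, -0.0, -1.0]]
wrist_force: [-5.1, -1.1, 17.5]
grip_width: 17.4
gripper_force: 40.9
```

```bash
R='held'; python3 -m jog '[[[0,0,0],[0,0,0],255],[[0,0,0],[0,0,0],255],[[0,0,0],[0,0,0],255],[[0,0,0],[0,0,0],255],[[0,0,0],[0,0,0],255]]'
python3 -m jog '[[[0,0,0],[0,0,0],255],[[0,0,0],[0,0,0],255],[[0,0,0],[0,0,0],255],[[0,0,0],[0,0,0],255],[[0,0,0],[0,0,0],255]]'
```

```text
clock: 14.15
eef_pos: [498.9, 108.4, 29.1]
tool_rot: [[-0.946, -0.325, 0.002], [-0.325, 0.946, 0.001], [-0.003, -0.0, -1.0]]
wrist_force: [-4.2, -0.9, 18.2]
grip_width: 18.2
gripper_force: 40.9
clock: 14.78
eef_pos: [498.9, 108.5, 29.1]
tool_rot: [[-0.946, -0.325, 0.002], [-0.325, 0.946, 0.001], [-0.003, -0.0, -1.0]]
wrist_force: [-5.2, -0.4, 18.1]
grip_width: 18.1
gripper_force: 40.9
```

The pad has been held at its hard stop for over a second with 18 N. Next I lift off and work out the inspection pose.

```bash
python3 -m jog '[[[0,0,-0.5],[0,0,0],255],[[0,0,-3],[0,0,0],255],[[0,0,-5],[0,0,0],255],[[0,0,-5],[0,0,0],255],[[0,0,-3.5],[0,0,0],255]]'
cat > m11.py <<'E'
from h import *
import sys
from scipy.spatial.transform import Rotation as Ro
off=float(sys.argv[1]);back=float(sys.argv[2])
d=np.array([-0.96977,-0.2440]);z=np.r_[d*np.cos(np.radians(55)),np.sin(np.radians(55))];x=np.r_[-d*np.sin(np.radians(55)),np.cos(np.radians(55))]
I=np.array([626.8,-87,200.])
s=env.observe();R=np.array(s["tool_rot"]);p=np.array(s["eef_pos"])
Rt=np.c_[-x,np.cross(-z,-x),-z]
rv=Ro.from_matrix(R.T@Rt).as_rotvec(degrees=True);P=I+(back-off)*z
print("target TCP",P,"turn",rv.round(1),"shift now-axes cm",(R.T@(P-p)/10).round(2),"shift target-axes cm",(Rt.T@(P-p)/10).round(2),s["qpos"])
E
python3 m11.py 34 80
```

```text
clock: 15.4
eef_pos: [498.2, 108.4, 199.5]
tool_rot: [[-0.946, -0.324, 0.002], [-0.324, 0.946, 0.001], [-0.002, 0.001, -1.0]]
wrist_force: [0.5, -0.1, -0.8]
grip_width: 18.1
gripper_force: 39.6
target TCP [601.21308785 -93.43782192 237.68099404] turn [  1.5 -34.8   4.6] shift now-axes cm [ -3.22 -22.43  -3.82] shift target-axes cm [ -6.34 -22.08  -0.22] [ 5.99851884e-01  7.54786037e-02 -3.29862050e-01  2.60319175e-05
 -1.16305451e+00 -1.84079960e+00]
```

```bash
python3 -m jog '[[[0,0,-0.5],[0.3,-7,0.9],255],[[0,0,-0.5],[0.3,-7,0.9],255],[[0,0,-0.5],[0.3,-7,0.9],255],[[0,0,-0.5],[0.3,-7,0.9],255],[[0,0,-0.5],[0.3,-7,0.9],255]]'; python3 -m jog '[[[0,0,0],[0,0,0],255],[[0,0,0],[0,0,0],255]]'; python3 m11.py 34 80
```

```text
clock: 16.02
eef_pos: [495.3, 106.9, 230.1]
tool_rot: [[-0.799, -0.247, 0.549], [-0.199, 0.969, 0.146], [-0.568, 0.008, -0.823]]
wrist_force: [-94.8, -37.4, -181.1]
grip_width: 17.8
gripper_force: 39.6
clock: 16.27
eef_pos: [494.9, 104.5, 227.6]
tool_rot: [[-0.801, -0.248, 0.545], [-0.204, 0.969, 0.141], [-0.563, 0.002, -0.827]]
wrist_force: [-0.5, 0.5, -1.0]
grip_width: 17.8
gripper_force: 39.6
target TCP [601.21308785 -93.43782192 237.68099404] turn [ 0.2 -0.8  0.1] shift now-axes cm [ -5.06 -21.81   2.17] shift target-axes cm [ -5.07 -21.79   2.31] [ 0.7625509  -0.36248354 -1.01710527  0.65557884 -0.4670494  -2.60874539]
```

The wrist force spiked briefly during that turn: joint 3 is at its range end (-1.017), and it read about 208 N. I'll move outward, away from the limit, more gently.

```bash
python3 -m jog '[[[-0.5,-0.5,0.3],[0,0,0],255],[[-0.8,-1,0.5],[0,0,0],255],[[-0.8,-1.5,0.5],[0,0,0],255],[[-0.8,-2,0.5],[0,0,0],255],[[-0.5,-1.5,0],[0,0,0],255]]'; python3 -c "
from h import *
s=env.observe();print(s['qpos'],s['dq'])"; python3 m11.py 34 80
```

```text
clock: 16.9
eef_pos: [549.1, 50.8, 230.5]
tool_rot: [[-0.802, -0.247, 0.543], [-0.204, 0.969, 0.14], [-0.561, 0.001, -0.828]]
wrist_force: [0.6, -0.1, -0.1]
grip_width: 17.6
gripper_force: 39.6
[ 0.54796556 -0.25374579 -0.87649683  0.42668577 -0.40634524 -2.21603265] [-0.2918284   0.09662049  0.28631653 -0.52059315 -0.06705185  0.74456315]
target TCP [601.21308785 -93.43782192 237.68099404] turn [ 0.2 -0.9  0.1] shift now-axes cm [ -1.65 -15.26   0.22] shift target-axes cm [ -1.67 -15.26   0.29] [ 0.54796556 -0.25374579 -0.87649683  0.42668577 -0.40634524 -2.21603265]
```

```bash
python3 -m jog '[[[-0.3,-2,0],[0,0,0],255],[[-0.3,-2,0],[0,0,0],255],[[-0.3,-2,0],[0,0,0],255],[[-0.3,-2,0],[0,0,0],255],[[-0.2,-1.5,0],[0,0,0],255]]'; python3 m11.py 34 80
```

```text
clock: 17.52
eef_pos: [583.8, -38.1, 238.3]
tool_rot: [[-0.802, -0.248, 0.543], [-0.203, 0.969, 0.141], [-0.561, 0.003, -0.828]]
wrist_force: [0.8, -1.4, 0.2]
grip_width: 17.6
gripper_force: 39.6
target TCP [601.21308785 -93.43782192 237.68099404] turn [ 0.3 -0.8  0.1] shift now-axes cm [-0.24 -5.79  0.22] shift target-axes cm [-0.24 -5.79  0.25] [ 0.27935218 -0.16111096 -0.64278362  0.02974964 -0.49340884 -1.62258551]
```

```bash
python3 -m jog '[[[0,-1.5,0],[0,-0.8,0],255],[[-0.2,-1.8,0.2],[0,0,0],255],[[0,-1.8,0],[0,0,0],255],[[0,-0.5,0],[0,0,0],255],[[0,0,0],[0,0,0],255]]'; python3 m11.py 34 80
cat > m12.py <<'E'
from h import *
import sys
off=float(sys.argv[1])
s=env.observe();p=np.array(s["eef_pos"]);R=np.array(s["tool_rot"])
q=p-off*R[:,2];z=-R[:,2];print("cup pred",q.round(1))
for n in("scene","top"):
    im=vision.grab_frame(n);cv2.imwrite(f"pics/f_{n}.png",im[:,:,::-1]);c=cam(n)
    print(n,"mouth,mid,narrow px",[proj(c,q+k*z).round(1).tolist() for k in(-21,0,21)])
    f=im.astype(float);m=((f[:,:,0]>1.25*f[:,:,1])&(f[:,:,2]>.5*f[:,:,1])).astype(np.uint8)
    k,l,st,cc=cv2.connectedComponentsWithStats(m)
    print([(st[i].tolist(),cc[i].round(1).tolist()) for i in range(1,k) if st[i][4]>8 and np.hypot(*(cc[i]-proj(c,q)))<30])
    print([(np.round(d["location"],1).tolist(),round(d["confidence"],2)) for d in vision.place_of("big_cup_centre",n)[:5]])
a=cv2.imread("pics/f_scene.png");u,v=(int(t) for t in proj(cam("scene"),q));v=max(v,60)
b=cv2.imread("pics/f_top.png");
cv2.imwrite("pics/fin.png",np.hstack([cv2.resize(a[v-60:v+60,u-45:u+35],(400,600),interpolation=cv2.INTER_CUBIC),cv2.resize(b[90:210,235:315],(400,600),interpolation=cv2.INTER_CUBIC)]))
E
python3 m12.py 34
```

```text
clock: 18.15
eef_pos: [600.1, -91.2, 238.5]
tool_rot: [[-0.794, -0.247, 0.556], [-0.201, 0.969, 0.144], [-0.574, 0.003, -0.819]]
wrist_force: [0.7, -0.3, -0.4]
grip_width: 18.0
gripper_force: 39.6
target TCP [601.21308785 -93.43782192 237.68099404] turn [0.2 0.  0. ] shift now-axes cm [ 0.01 -0.25  0.1 ] shift target-axes cm [ 0.01 -0.25  0.1 ] [ 0.1058959  -0.09915357 -0.52063084 -0.16261874 -0.5490645  -1.31555404]
cup pred [581.2 -96.1 266.3]
scene mouth,mid,narrow px [[285.5, 138.3], [290.3, 133.5], [295.3, 128.5]]
[]
[([248.4, 322.3], 0.81), ([234.6, 235.8], 0.72), ([166.9, 207.7], 0.51)]
top mouth,mid,narrow px [[287.8, 179.1], [290.0, 183.6], [292.3, 188.3]]
[([281, 175, 15, 13, 115], [288.4, 180.8])]
[([195.2, 128.6], 0.61), ([230.4, 196.0], 0.46), ([289.0, 185.5], 0.43), ([200.1, 276.2], 0.43)]
```

The top view confirms that the cup in the grip is where predicted. I'm sliding in along the line of sight.

```bash
python3 -m jog '[[[0,-0.2,1.5],[0,0,0],255],[[0,0,2],[0,0,0],255],[[0,0,2],[0,0,0],255],[[0,0,1.5],[0,0,0],255],[[0,0,1],[0,0,0],255]]';python3 -m jog '[[[0,0,0.1],[0,0,0],255],[[0,0,0],[0,0,0],255]]'; python3 m11.py 34 0;python3 m12.py 34
```

```text
clock: 18.98
eef_pos: [645.6, -80.7, 173.3]
tool_rot: [[-0.793, -0.248, 0.556], [-0.202, 0.969, 0.145], [-0.575, 0.002, -0.818]]
wrist_force: [-0.1, -0.2, 0.2]
grip_width: 17.9
gripper_force: 39.6
clock: 19.23
eef_pos: [646.0, -80.9, 174.1]
tool_rot: [[-0.792, -0.248, 0.558], [-0.202, 0.969, 0.145], [-0.576, 0.002, -0.817]]
wrist_force: [0.8, 0.1, -0.2]
grip_width: 17.8
gripper_force: 39.6
target TCP [645.7120655  -82.24160988 172.14883049] turn [0.2 0.2 0.1] shift now-axes cm [ 0.17 -0.12  0.12] shift target-axes cm [ 0.17 -0.12  0.12] [ 0.114861    0.04562423 -0.52888527 -0.20911679 -0.39464391 -1.26713964]
cup pred [627.1 -85.8 201.9]
scene mouth,mid,narrow px [[269.1, 154.0], [273.2, 149.9], [277.5, 145.6]]
[]
[([247.9, 322.7], 0.59), ([165.6, 204.1], 0.58), ([233.9, 236.8], 0.49)]
top mouth,mid,narrow px [[280.9, 163.0], [282.8, 166.8], [284.8, 170.8]]
[([275, 136, 7, 7, 33], [278.2, 138.8]), ([275, 159, 13, 9, 76], [281.3, 163.3])]
[([280.4, 169.2], 0.58), ([194.5, 130.3], 0.51), ([232.0, 193.6], 0.41), ([282.6, 164.4], 0.38)]
```

View pics/fin.png

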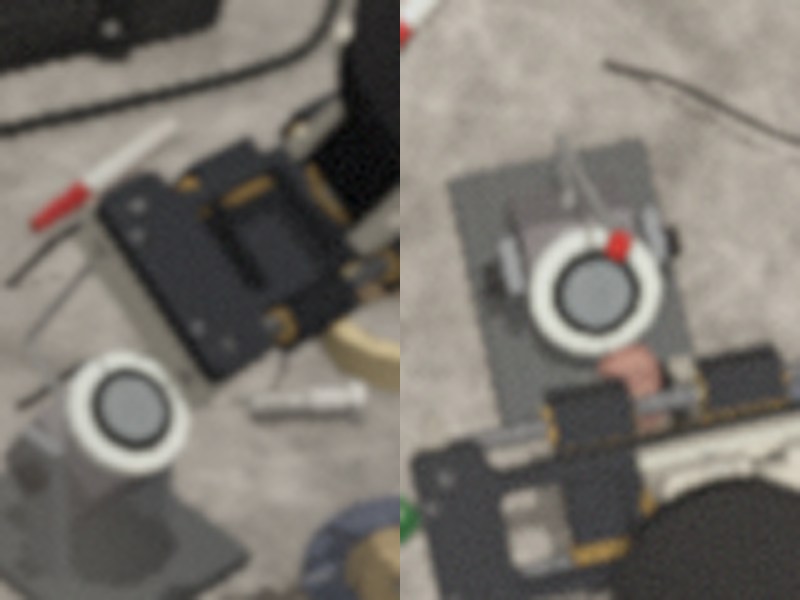

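In the top view the cup is at about (281,163) in front of the ring light, against a predicted mouth at (281,163), and it's clear of the red tip at (278,139). It sits about 2 mm off the target, so I'm handing in.

```bash
python3 -m jog '[[[0.1,-0.1,0.1],[0,0,0],255],[[0,0,0],[0,0,0],255],[[0,0,0],[0,0,0],255],[[0,0,0],[0,0,0],255]]'; python3 -c "
from station import env
print(env.hand_in())"
```

```text
clock: 19.92
eef_pos: [646.0, -81.9, 172.4]
tool_rot: [[-0.792, -0.248, 0.557], [-0.202, 0.969, 0.145], [-0.576, 0.002, -0.818]]
wrist_force: [-0.1, -0.8, -1.3]
grip_width: 17.9
gripper_force: 39.6
the job is handed in; nothing more can be done
None
```

I handed the job in with the cup held about 1–2 mm from the inspection point by the arm's readings, after the valve was held fully down for over a second, but it may be judged a failure: while I tilted the cup after the valve, joint 3 reached the end of its range and the wrist force briefly read about 208 N, over the 120 N limit.

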